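# Lengthen the wheel prop to the hole in its yellow plate

## Robot

A 6-joint arm with a two-finger parallel gripper is mounted at the origin on the work surface. World frame = base frame: x ahead of the robot, y to its left, z up, the work surface at z = 0. Lengths are in mm, angles in rad, forces in N, time in s.
With the tool pointing down it reaches from about 400 to 825 mm from the base axis. Payload 7 kg.
Tool frame: the origin (TCP) lies at the very end of the fingers, on their centre line; the grasp point (between the pads) lies 19 mm behind it; z points along the fingers, y is the direction in which the jaws open and shut (so a half turn about z gives the same grasp; the last joint's range is limited). The gripper opens to 88 mm and grips with 3 to 60 N. Pads are 19 mm wide; open, the fingers measure 130 mm over their backs; the gripper's body (78 mm by 193 mm) begins 47 mm behind the grasp point.
Start: joints at [1.442, 0.359, 0.012, 0, -1.224, -0.288], TCP at [273.27, 617.186, 226.561] pointing down, gripper open.
Joint ranges: [-3.07, 3.07], [-1.43, 2.12], [-1.02, 1.25], [-3.03, 1.67], [-3.05, -0], [-3.03, 3.03]. Speed limits (rad/s): [2.39, 2.39, 3.01, 3.14, 3.14, 3.14].

## Interface

Orientations are given as a unit quaternion [x, y, z, w].
In Python, from plant import bot gives the robot as it stands. Calls block until the motion is done:
- bot.move_ptp(position, orientation): joint-space move of the TCP to a pose.
- bot.line_to(position, velocity=150, ori=None): straight line of the TCP; ori=None keeps the orientation; velocity is the mean speed in mm/s.
- bot.move_joints(angles): joint-space move.
- bot.move_gripper(opening, force=None): finger opening in mm; force is the grip in N (None keeps the last); returns when the fingers have stopped.
- bot.pause(seconds).
- bot.solve_ik(position, orientation): joint angles nearest the present ones, or None.
- bot.read_state(): the state.
- bot.camera(name): name is "side" or "top"; returns the picture (420x560x3 uint8, red, green, blue); there is no depth.
- bot.get_calibration(name): a dict with "fx", "fy", "cx", "cy" (pixels), "distortion" ([k1, k2, p1, p2, k3] as OpenCV has them; the pictures are not rectified), "view" (4x4, takes a point from world to camera coordinates). Camera axes: x right, y up, looking along -z (the intrinsics and any distortion apply to the point x, -y, -z); pixel columns grow to the right and rows downward; lengths in mm; the calibration is good to about 2 mm. A picture is of the moment at which its call begins. get_calibration takes no time and is no camera call.
A pose or a line that the arm cannot do raises bot.Unreachable and nothing moves.
- bot.close_job(): hands the job in, once; it reports no verdict.
The state is a dict: "t": time; "joint_pos": joint angles; "qvel": joint speeds; "tau": joint torques, N m; "tcp_pos": TCP position; "eef_rot": TCP orientation; "contact_force": force on the tool from outside, world axes, zero at the start; "moment": the same for the moment, N m; "width": finger opening in mm.
Only numpy, scipy, OpenCV 4.12 (cv2) and the standard library are available. Lean on these libraries where they do the work, as an engineer would, in place of code of your own. Each camera call takes 0.05 s, during which the arm holds its last target.

## Task

Make the wheel prop longer: press its red spring button in, slide the rod up the leaning tube, past the middle hole, and on until the button pops up again through the hole in the yellow plate. The yellow plate is clamped somewhere different each day, so feel for its hole. Then let go, and leave the other things on the table where they lie.

Things in the scene. Friction and masses are not known exactly. Their poses are not given: they have to be found in the camera images.
- prop_stand: Fixed wheel prop: dark base plate 270 x 130 x 8 mm and a leaning blue square tube, 44 mm wide. Origin: centre of the base's underside, on the table. The tube climbs at 38 degrees from level towards the stand's +x: 'up the tube' is (cos 38, 0, sin 38), 'square out of the tube' is (-sin 38, 0, cos 38) in the stand's axes; y is level, across the tube.
- bottom_hole (a point): Centre of the bottom hole (fixed), on the tube's top face, which is 4 mm thick and has a 14 mm slot all along. Holes are 20 mm long. The middle hole is 36 mm up the tube from here. The face runs from 80 mm below to 172 mm above this point.
- tube_end (a point): Upper end of the tube's top face, 172 mm up the tube from the bottom hole. Below it a yellow slotted plate, 91 mm long and 2 mm proud of the face, is clamped on the tube. Its one hole, 20 mm long, is centred anywhere from 95 to 125 mm up from the bottom hole; this place is not reported. There are no other holes.
- cap_mid (a point): Middle of the red cap of the spring button, which rides on the rod. The cap is 24 mm across the tube (stand's y), 26 mm along it and 36 mm tall (square out of it): take it across the tube. While the button is up the cap's underside is 11 mm and its top 47 mm above the tube's face. Under it is a 16 mm long shoulder that locks in the holes with 2 mm play each way.
- rest_top (a point): Top middle of the green fork-shaped wheel rest on the rod, 62 mm up the tube from the cap's middle. It is 8 mm thick, 80 mm wide and stands square to the tube, from its face to 107 mm out (this point is 72 mm out, at the fork's floor). It leans over the cap, so the cap must be taken with the tool tilted, about square to the tube.
- peg_mid (a point): Middle of the black pull peg fixed to the rod, 46 mm down the tube from the button: 20 mm across the tube, 16 mm along it, 36 mm tall, its underside 6 mm and its top 42 mm above the tube's face. Good for drawing the rod along without touching the button.
- prop_rod (a joint): How far the rod (with button, pull peg and wheel rest) has slid up the tube, m: 0 at the start in the bottom hole, 0.036 with the button in the middle hole, about 0.093 to 0.127 in the yellow plate's hole, end stop at 0.148. The rod is stiff and stays where it is left; moving it up takes about 7 N.
- prop_button (a joint): How far the red button is pressed in, m: 0 is fully up (popped through a hole), 0.009 the bottom. It clears the hole from 0.005; between holes, let go, it rests at 0.005 under the tube's face and springs up by itself when it comes under a hole. Spring: 6 N at 0, 8.5 N at 0.005, 10.5 N at 0.009.
- tyre_lever: Loose yellow plastic tyre lever, 190 mm long, 24 mm wide, 12 mm high. Origin at its underside; x along it. Leave alone.
- hub_cone: Loose steel hub cone, 62 mm wide, 62 mm high, standing. Origin: centre of its underside. Leave alone.
- grip_sleeve: Loose grey ribbed rubber grip sleeve, 130 mm long, 32 mm thick, lying along its x. Origin: middle of its underside. Leave alone.
- pedal_body: Loose rusty chrome pedal body, 100 x 74 x 24 mm, with a short axle stub at its +x end. Origin: centre of its underside. Leave alone.
- spanner: Loose steel spanner, 170 mm long, lying along its x. Leave alone.
- glue_can: Loose red can, 64 mm wide, 85 mm high. Origin: centre of its underside. Leave alone.
- patch_tin: Green enamel patch tin 85 x 125 x 40 mm, fixed on the table, its hinged lid standing more or less open (up to 160 mm high). Origin: centre of its underside. Not part of the job: keep clear.

How it is judged (in metres and radians):
On the way:
1. the button is pressed in and the rod has slid up out of the bottom hole (value of joint prop_rod above 0.015 m and value of joint prop_button above 0.003 m), for 0.05 s.
At the end, for the whole second after the job is handed in: The rod stands still, more than 88 mm up from the bottom hole, with the button popped up (pressed in less than 2 mm), which is possible only in the yellow plate's hole (value of joint prop_rod above 0.088 m and value of joint prop_button below 0.002 m and velocity of joint prop_rod between -0.005 and 0.005 m/s); the robot touches nothing.
It fails at once if a loose bystander is moved by more than 30 mm (distance of any of tyre_lever, hub_cone, grip_sleeve, pedal_body, spanner, glue_can from where it was at the start of the episode above 0.03 m).
It also fails if it takes over 51 s, if anything falls off the work surface, if the arm or the gripper's body presses on something with over 40 N, if the wrist force passes 120 N, or if a joint passes its speed limit or range.

## Working session

There is one attempt and no reset: what is moved stays moved. The work goes in short steps, each a Python script; the robot and the scene stay as the last script left them, time stands still between calls to the robot, and variables do not carry over. Pictures are saved under pics/ and viewed, and the job is handed in when it is done.

```bash
ls; mkdir -p pics
python3 - <<'E'
from plant import bot
import cv2,json
for n in("side","top"):
    im=bot.camera(n); cv2.imwrite(f"pics/{n}0.png",im[:,:,::-1])
    c=bot.get_calibration(n); print(n,c)
s=bot.read_state();print(s)
E
```

```text
pics
side {'fx': 503.9059888933821, 'fy': 503.9059888933821, 'cx': 282.342975370916, 'cy': 209.80519655992566, 'distortion': array([0.02016529, 0.        , 0.        , 0.        , 0.        ]), 'view': array([[ 8.87785135e-01, -4.59902899e-01, -1.80797740e-02,
        -4.54114061e+02],
       [ 3.54402212e-01,  6.58010410e-01,  6.64395495e-01,
        -2.57262222e+02],
       [-2.93660734e-01, -5.96247956e-01,  7.47162465e-01,
        -1.37314426e+03],
       [ 0.00000000e+00,  0.00000000e+00,  0.00000000e+00,
         1.00000000e+00]])}
top {'fx': 470.17405696777416, 'fy': 470.17405696777416, 'cx': 276.50896154148, 'cy': 205.28847783103654, 'distortion': array([-0.01928073,  0.        ,  0.        ,  0.        ,  0.        ]), 'view': array([[-2.66566358e-02, -9.99634224e-01, -4.56532543e-03,
         2.42790795e+01],
       [ 9.92425684e-01, -2.70117189e-02,  1.19840011e-01,
        -5.04934988e+02],
       [-1.19919494e-01, -1.33621468e-03,  9.92782720e-01,
        -1.50216230e+03],
       [ 0.00000000e+00,  0.00000000e+00,  0.00000000e+00,
         1.00000000e+00]])}
{'t': 0.1, 'joint_pos': array([ 1.44209824e+00,  3.59332021e-01,  1.11651428e-02, -3.29329602e-04,
       -1.22411371e+00, -2.88095923e-01]), 'qvel': array([ 3.76091452e-05, -7.85019802e-04,  1.83062894e-03,  2.90992573e-03,
       -5.12568757e-04,  5.92338747e-04]), 'tau': array([-1.55193175e-03, -5.84165168e+01,  2.93751329e+01,  7.01565877e+00,
        1.01446323e-02, -4.79918594e-05]), 'tcp_pos': array([273.10396819, 616.80330256, 225.7081813 ]), 'eef_rot': array([ 9.78351936e-01, -2.06946648e-01, -9.52505712e-05,  7.52102223e-04]), 'contact_force': array([-0.49848312,  0.35476132, -0.00087024]), 'moment': array([ 0.02306639, -0.04170272,  0.0081418 ]), 'width': 87.56135891671777}
```

View pics/side0.png

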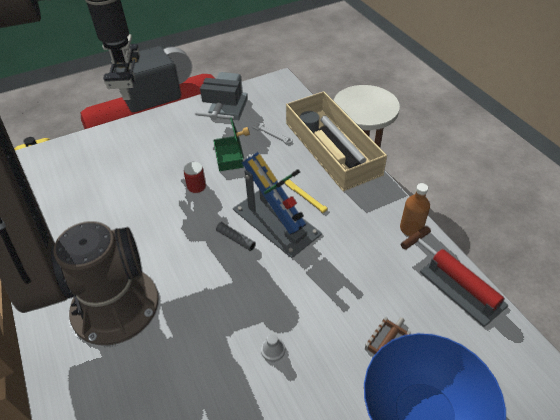

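View pics/top0.png

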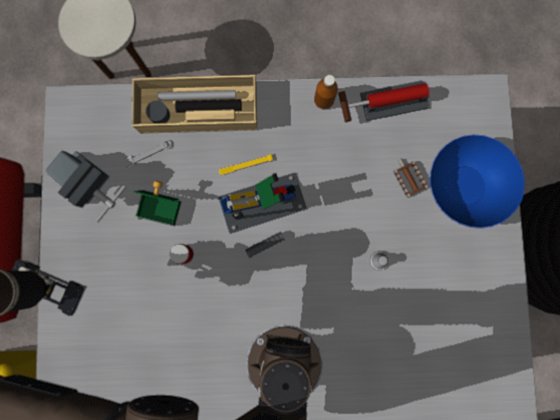

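The side view shows the stand at about (280,205), with the red cap at about (290,202). In the top view the stand is at about (262,203), with the red cap at about (283,190). I'll enlarge both.

Run:
```python
import cv2
a=cv2.imread("pics/side0.png")[140:260,215:335]; b=cv2.imread("pics/top0.png")[160:245,205:325]
cv2.imwrite("pics/sidez.png",cv2.resize(a,None,fx=5,fy=5,interpolation=cv2.INTER_CUBIC))
cv2.imwrite("pics/topz.png",cv2.resize(b,None,fx=6,fy=6,interpolation=cv2.INTER_CUBIC))
```

```text
(no output)
```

View pics/sidez.png

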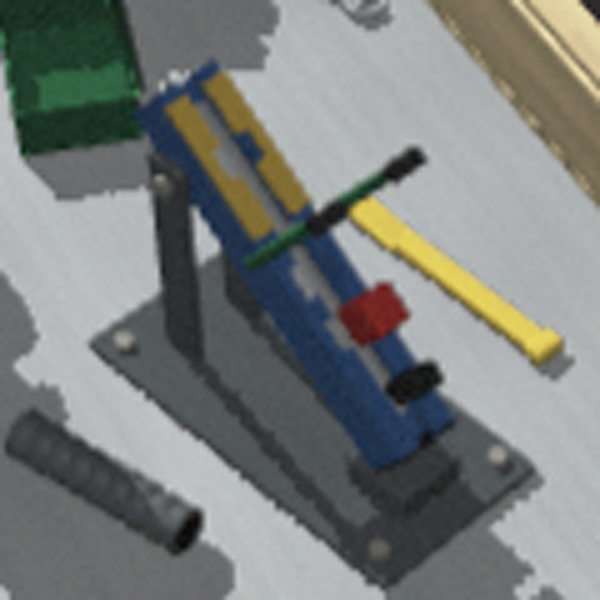

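View pics/topz.png

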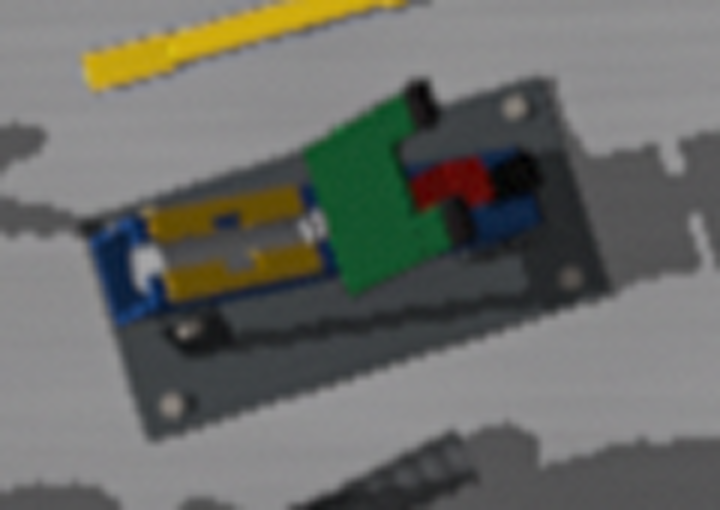

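```bash
cat > h.py <<'E'
import numpy as np, cv2
from plant import bot
C={n:bot.get_calibration(n) for n in("side","top")}
def ray(n,px):
    c=C[n]; K=np.array([[c['fx'],0,c['cx']],[0,c['fy'],c['cy']],[0,0,1]])
    u=cv2.undistortPoints(np.array([[px]],float),K,np.array(c['distortion'])).ravel()
    R=c['view'][:3,:3]; o=-R.T@c['view'][:3,3]; d=R.T@np.array([u[0],-u[1],-1]); return o,d/np.linalg.norm(d)
def plane(n,px,z):
    o,d=ray(n,px); return o+d*(z-o[2])/d[2]
def tri(ps,pt):
    (o1,d1),(o2,d2)=ray("side",ps),ray("top",pt)
    t=np.linalg.lstsq(np.c_[d1,-d2],o2-o1,rcond=None)[0]
    a,b=o1+t[0]*d1,o2+t[1]*d2; return (a+b)/2,np.linalg.norm(a-b)
def proj(n,P):
    c=C[n]; p=c['view'][:3,:3]@P+c['view'][:3,3]
    K=np.array([[c['fx'],0,c['cx']],[0,c['fy'],c['cy']],[0,0,1]])
    return cv2.projectPoints(np.array([[p[0],-p[1],-p[2]]]),np.zeros(3),np.zeros(3),K,np.array(c['distortion']))[0].ravel()
S=lambda x,y:(x/5+215-.4,y/5+140-.4)
T=lambda x,y:(x/6+205-.4,y/6+160-.4)
E
python3 - <<'E'
from h import *
np.set_printoptions(precision=1,suppress=True)
print("top base",[plane("top",T(*p),8) for p in[(85,225),(548,77),(610,290),(150,440)]])
print("side base",[plane("side",S(*p),8) for p in[(92,343),(385,585),(537,472)]])
# bolts
print("bolts top",[plane("top",T(*p),10) for p in[(515,107),(571,277),(172,405)]])
print("bolts side",[plane("side",S(*p),10) for p in[(500,456),(378,548),(123,342)]])
# tube end corners left(-?) / right
print("tube end cornerA (near)",tri(S(143,108),T(117,322)))
print("tube end cornerB (far)",tri(S(213,66),T(90,235)))
# yellow upper corners
print("yel upA",tri(S(168,106),T(168,298))); print("yel upB",tri(S(214,74),T(148,215)))
print("yel loA",tri(S(245,235),T(323,272)));print("yel loB",tri(S(305,210),T(302,186)))
print("hole",tri(S(222,190),T(240,260)),tri(S(247,148),T(229,218)))
for n in("side","top"):
    im=cv2.imread(f"pics/{n}0.png").astype(int); b,g,r=im[...,0],im[...,1],im[...,2]
    m=((r>90)&(g<70)&(b<70)).astype(np.uint8)
    _,l,st,ce=cv2.connectedComponentsWithStats(m)
    for s,c in zip(st[1:],ce[1:]):
        if s[4]>15: print(n,s,c)
E
```

```text
top base [array([540.7, 201.5,   8. ]), array([616.7, -57. ,   8. ]), array([496.6, -87.4,   8. ]), array([420.8, 167.3,   8. ])]
side base [array([421.3, 163.7,   8. ]), array([495.4, -89.8,   8. ]), array([615.3, -58.9,   8. ])]
bolts top [array([599.9, -38.1,  10. ]), array([504.2, -66. ,  10. ]), array([439.6, 154.7,  10. ])]
bolts side [array([601., -39.,  10.]), array([503.7, -65.6,  10. ]), array([438.3, 153.4,  10. ])]
tube end cornerA (near) (array([469.2, 163.4, 187.6]), np.float64(4.278054164825299))
tube end cornerB (far) (array([515.6, 174.5, 190.6]), np.float64(12.099961850122243))
yel upA (array([476.3, 136.9, 208. ]), np.float64(0.9663143563576639))
yel upB (array([513.6, 146.7, 209.6]), np.float64(5.266898968616835))
yel loA (array([490.3,  64.8, 161.5]), np.float64(3.7126638311137694))
yel loB (array([534.4,  75.1, 151.8]), np.float64(5.415677880866513))
hole (array([496.8, 106.5, 158.6]), np.float64(5.905320743521183)) (array([515.2, 109.8, 180.9]), np.float64(5.077658238101321))
side [179  74  35  26 430] [192.8  85.2]
side [ 81  98  58  31 937] [104.7 112.5]
side [184 172  13   6  27] [189.1 175.1]
side [402 193  23  31 113] [414.7 208.1]
side [285 197  11  10  70] [290.4 201.4]
side [409 232  10   7  21] [413.1 235. ]
side [ 433  249   70   59 1169] [467.6 278.1]
top [315  79  15  28 147] [321.8  93.4]
top [367  84  63  23 753] [398.2  94.7]
top [403 169  15  22  55] [409.9 180.1]
```

Run:
```python
import cv2,numpy as np
a=cv2.imread("pics/side0.png")[185:240,268:318]; b=cv2.imread("pics/top0.png")[170:215,255:310]
f=lambda i:cv2.resize(np.clip(i.astype(float)*1.6,0,255).astype(np.uint8),None,fx=10,fy=10,interpolation=cv2.INTER_NEAREST)
cv2.imwrite("pics/sidez2.png",f(a)); cv2.imwrite("pics/topz2.png",f(b))
```

```text
(no output)
```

View pics/sidez2.png

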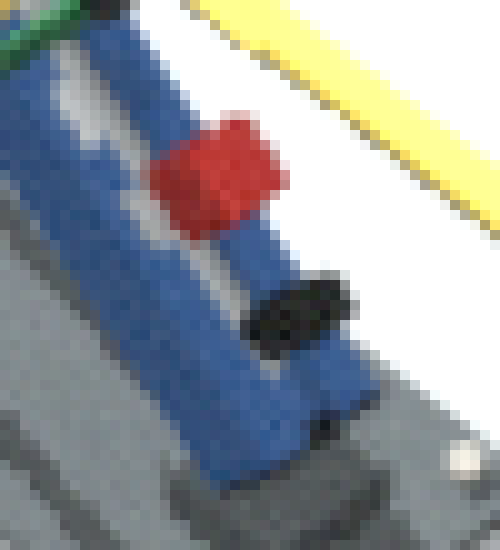

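View pics/topz2.png

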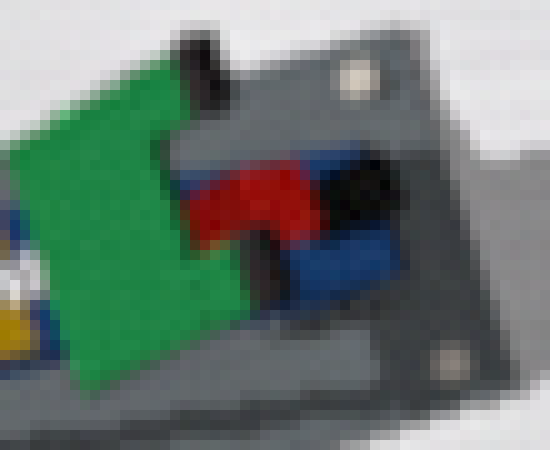

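```bash
cat >> h.py <<'E'
np.set_printoptions(precision=1,suppress=True)
xs=np.array([-75.,255.,0]);xs/=np.linalg.norm(xs); ys=np.array([-xs[1],xs[0],0]); zs=np.array([0,0,1.])
O=np.array([518.2,55.2,0])
a=np.radians(38); U=np.cos(a)*xs+np.sin(a)*zs; N=-np.sin(a)*xs+np.cos(a)*zs
P0=O.copy()   # s,y,h frame origin
def loc(P): d=P-P0; return np.array([d@U,d@ys,d@N])
def glob(s,y,h): return P0+s*U+y*ys+h*N
def onY(n,px,y):
    o,d=ray(n,px); t=(y-(o-P0)@ys)/(d@ys); return loc(o+d*t)
def onH(n,px,h):
    o,d=ray(n,px); t=(h-(o-P0)@N)/(d@N); return loc(o+d*t)
S2=lambda x,y:(x/10+268-.5,y/10+185-.5)
T2=lambda x,y:(x/10+255-.5,y/10+170-.5)
E
python3 - <<'E'
from h import *
t=lambda n,a,b:print(n,loc(tri(a,b)[0]),tri(a,b)[1])
t("yel upA",S(168,106),T(168,298)); t("yel upB",S(214,74),T(148,215))
t("yel loA",S(245,235),T(323,272)); t("yel loB",S(305,210),T(302,186))
print("tube right edge side",[onY("side",p,-22) for p in (S(213,66),S2(380,388),S2(235,155)if 0 else S2(300,265))])
print("top lower corner", onY("top",T2(400,268),22))
for H in (130,135,140,145,150):
  print(H,"low end: side",onH("side",S2(380,388),H),onH("side",S2(320,428),H),"top",onH("top",T2(402,268),H), "up end side",onH("side",S(213,66),H),"top",onH("top",T(146,213),H))
# cap: top face (h+47) centre side; down-end of cap top in top view
for H in (130,135,140,145,150):
  print(H,"cap side c",onH("side",S2(238,170),H+47),"corners",onH("side",S2(240,112),H+47),onH("side",S2(288,178),H+47),"top",onH("top",T2(312,200),H+47),
   "peg side",onH("side",S2(305,310),H+42),"peg top",onH("top",T2(362,188),H+42), "rest top", onH("top",T2(165,170),H+72))
E
```

```text
yel upA [199.1  17.1 108.3] 0.9663143563576639
yel upB [199.2 -21.4 110.3] 5.266898968616835
yel loA [112.9  24.  116.7] 3.7126638311137694
yel loB [104.9 -21.2 110.7] 5.415677880866513
tube right edge side [array([204.4, -22. , 108.3]), array([-43.5, -22. , 114. ]), array([ -0.5, -22. , 115.2])]
top lower corner [-23.8  22.  131.5]
130 low end: side [-41.3 -13.4 130. ] [-39.9  10.  130. ] top [-26.   21.9 130. ] up end side [203.2 -10.5 130. ] top [211.8 -20.9 130. ]
135 low end: side [-40.6 -10.7 135. ] [-39.2  12.6 135. ] top [-21.4  22.7 135. ] up end side [203.   -7.8 135. ] top [215.3 -19.9 135. ]
140 low end: side [-39.9  -8.1 140. ] [-38.5  15.1 140. ] top [-16.8  23.5 140. ] up end side [202.7  -5.1 140. ] top [218.8 -18.8 140. ]
145 low end: side [-39.2  -5.4 145. ] [-37.8  17.7 145. ] top [-12.3  24.4 145. ] up end side [202.4  -2.5 145. ] top [222.2 -17.8 145. ]
150 low end: side [-38.5  -2.7 150. ] [-37.1  20.3 150. ] top [ -7.7  25.2 150. ] up end side [202.2   0.2 150. ] top [225.7 -16.8 150. ]
130 cap side c [ 37.6  10.7 177. ] corners [ 50.3   0.1 177. ] [ 27.6  -1. 
[... 189 characters left out ...]
 1.8 182. ] top [ 47.1   4.9 182. ] peg side [ -4.8  17.7 177. ] peg top [ 22.1   3.3 177. ] rest top [118.6  -7.1 207. ]
140 cap side c [ 38.4  16.1 187. ] corners [ 51.    5.5 187. ] [ 28.5   4.5 187. ] top [ 51.6   5.8 187. ] peg side [ -4.2  20.3 182. ] peg top [ 26.6   4.2 182. ] rest top [122.8  -6.  212. ]
145 cap side c [ 38.8  18.8 192. ] corners [ 51.4   8.2 192. ] [ 28.9   7.2 192. ] top [ 56.    6.8 192. ] peg side [ -3.6  23.  187. ] peg top [ 31.2   5.2 187. ] rest top [126.9  -5.  217. ]
150 cap side c [ 39.2  21.4 197. ] corners [ 51.7  10.9 197. ] [ 29.4   9.9 197. ] top [ 60.4   7.7 197. ] peg side [ -3.   25.6 192. ] peg top [ 35.7   6.1 192. ] rest top [131.1  -4.  222. ]
```

```bash
cat >> h.py <<'E'
from scipy.spatial.transform import Rotation as Rn
S0,H0=36.,110.5
def quat(sg):
    y=sg*ys; z=-N; x=np.cross(y,z); return Rn.from_matrix(np.c_[x,y,z]).as_quat()
E
python3 - <<'E'
from h import *
q0=bot.read_state()['joint_pos']
for sg in(1,-1):
  print(quat(sg))
  for s,h in((0,200),(0,120),(0,15),(60,8),(120,8),(125,150),(14,15),(80,15),(80,150)):
    p=glob(S0+s,0,H0+h); j=bot.solve_ik(p,quat(sg)); print(sg,s,h,p,None if j is None else np.round(j,2))
E
```

```text
[ 0.8 -0.6 -0.3 -0.2]
1 0 200 [ 564.1 -101.   266.8] [-0.2  0.4  0.3 -0.6 -1.7  0.5]
1 0 120 [550.2 -53.7 203.8] [-0.2  0.4  0.1 -0.6 -1.6  0.6]
1 0 15 [532.    8.3 121.1] [-0.1  0.5 -0.1 -0.6 -1.4  0.6]
1 60 8 [517.4  57.8 152.5] [-0.   0.4 -0.1 -0.6 -1.4  0.5]
1 120 8 [504.1 103.1 189.4] [ 0.1  0.3 -0.1 -0.7 -1.4  0.4]
1 125 150 [527.7  23.1 304.4] [-0.1  0.3  0.1 -0.6 -1.7  0.4]
1 14 15 [528.9  18.9 129.7] [-0.1  0.4 -0.1 -0.6 -1.4  0.6]
1 80 15 [514.2  68.8 170.3] [-0.   0.3 -0.1 -0.6 -1.4  0.5]
1 80 150 [537.7 -11.  276.7] [-0.1  0.3  0.1 -0.6 -1.7  0.4]
[ 0.6  0.8  0.2 -0.3]
-1 0 200 [ 564.1 -101.   266.8] [-0.2  0.4  0.3 -0.6 -1.7 -2.6]
-1 0 120 [550.2 -53.7 203.8] [-0.2  0.4  0.1 -0.6 -1.6 -2.6]
-1 0 15 [532.    8.3 121.1] [-0.1  0.5 -0.1 -0.6 -1.4 -2.5]
-1 60 8 [517.4  57.8 152.5] [-0.   0.4 -0.1 -0.6 -1.4 -2.6]
-1 120 8 [504.1 103.1 189.4] [ 0.1  0.3 -0.1 -0.7 -1.4 -2.7]
-1 125 150 [527.7  23.1 304.4] [-0.1  0.3  0.1 -0.6 -1.7 -2.8]
-1 14 15 [528.9  18.9 129.7] [-0.1  0.4 -0.1 -0.6 -1.4 -2.6]
-1 80 15 [514.2  68.8 170.3] [-0.   0.3 -0.1 -0.6 -1.4 -2.7]
-1 80 150 [537.7 -11.  276.7] [-0.1  0.3  0.1 -0.6 -1.7 -2.7]
```

Run:
```python
from h import *
p=bot.read_state()['tcp_pos']
bot.line_to(p+[0,0,150],velocity=300)
bot.move_ptp(glob(S0,0,H0+200),quat(1))
bot.move_gripper(70)
bot.line_to(glob(S0,0,H0+70),velocity=120)
s=bot.read_state(); print(s['t'],loc(s['tcp_pos'])-[S0,0,H0],s['contact_force'],s['width'])
for n,(x,y) in dict(side=(215,120),top=(200,150)).items():
    im=bot.camera(n)[:,:,::-1]; cv2.imwrite(f"pics/{n}1.png",cv2.resize(im[y:y+140,x:x+150],None,fx=4,fy=4,interpolation=cv2.INTER_CUBIC))
```

```text
5.35 [-0.2 -0.3 70.8] [ 0.3 -0.1 -0. ] 70.0349733852134
```

View pics/side1.png

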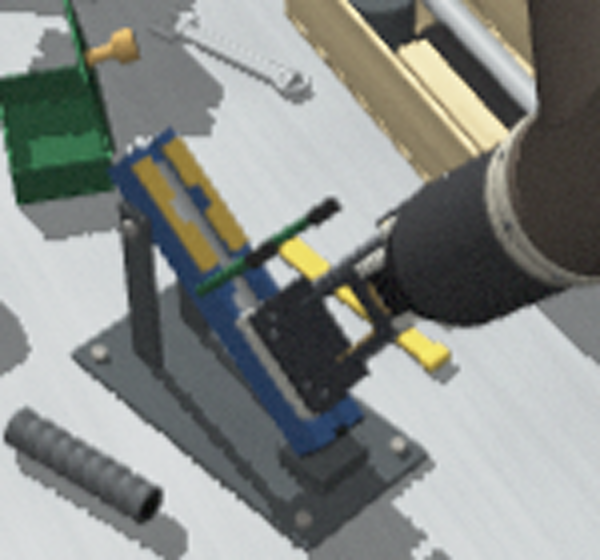

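View pics/top1.png

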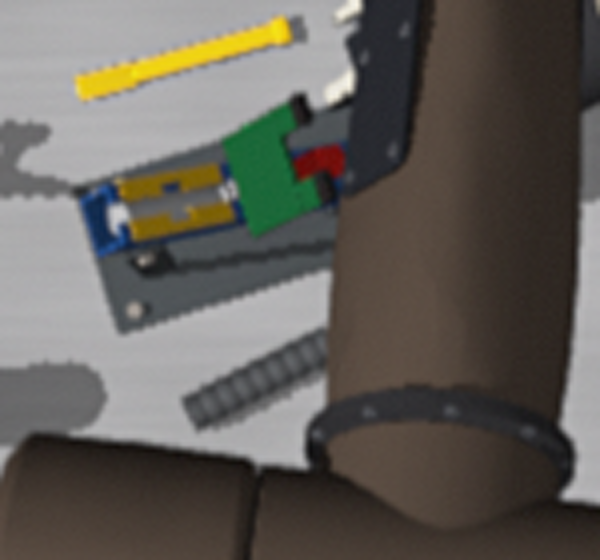

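Side view 1 shows the gripper body at about (310,345), covering the cap. Top view 1 shows the cap at about (320,160), in line with the fingers and clear of the fork. I'll descend in steps, watching the force, and then grip.

```bash
cat >> h.py <<'E'
def fl():
    st=bot.read_state(); f=st['contact_force']; return st['t'],loc(st['tcp_pos'])-[S0,0,H0],np.array([f@U,f@ys,f@N]),st['width']
E
python3 - <<'E'
from h import *
for h in(45,30,22,15):
    bot.line_to(glob(S0,0,H0+h),velocity=80); r=fl(); print(*r)
    if np.abs(r[2]).max()>8: print("contact"); break
else:
    bot.move_gripper(15,30); print("grip",*fl())
E
```

```text
5.9083 [ 0.1  0.3 44.4] [ 0.1 -0.4  1.4] 69.9355010922954
6.2417 [ 0.1  0.3 29.4] [ 0.3 -0.   1.5] 70.18578571559517
6.4917 [ 0.1  0.2 21.5] [ 0.4 -0.5  0.8] 69.93722129310379
6.7417 [ 0.1  0.2 14.6] [-0.1 -0.3  0.6] 69.99515102624915
grip 7.5417 [-0.  -2.9 15.1] [ 0.2 -8.6 -3.5] 23.69002403294525
```

Run:
```python
from h import *
bot.move_gripper(15,45); print(*fl())
for h in(13,11,9.5,8.5):
    bot.line_to(glob(S0,-3.5,H0+h),velocity=30); print(h,*fl())
```

```text
7.7583 [-0.  -2.9 15.1] [-0.  -8.9 -2.2] 23.871792995815984
13 8.0417 [-0.1 -3.2 13.5] [1.8 0.7 5.8] 23.942193188776734
11 8.2917 [-0.1 -3.2 11.8] [1.7 1.2 7.5] 23.799472878122067
9.5 8.5417 [-0.1 -3.2 10.4] [1.9 2.1 7.9] 23.95309701579141
8.5 8.7917 [-0.  -3.2  9.5] [1.8 2.1 9.5] 23.768420110779275
```

Run:
```python
from h import *
bot.line_to(glob(S0,-3.5,H0+7.8),velocity=30); print(*fl())
for s in(3,6,10,15,20):
    bot.line_to(glob(S0+s,-3.5,H0+7.8),velocity=30); r=fl(); print(s,*r)
    if abs(r[2][0])>20 or np.abs(r[2]).max()>25: print("STOP");break
```

```text
9.0417 [-0.1 -3.2  8.9] [1.3 2.7 9.2] 24.008820570178507
3 9.2917 [ 1.9 -3.2  9.2] [-2.6  2.2  7.3] 23.697422752773328
6 9.5417 [ 4.7 -3.2  9.3] [-3.5  2.4  9.1] 24.195425096439124
10 9.825 [ 8.6 -3.2  9.3] [-4.   3.1  8.6] 23.719179357522925
15 10.1417 [13.6 -3.2  9.3] [-4.4  2.3  8.7] 23.50306760385447
20 10.4583 [18.7 -3.2  9.3] [-3.5  1.7  7.9] 23.525443510473384
```

Run:
```python
from h import *
for s in(30,40,50,58):
    bot.line_to(glob(S0+s,-3.5,H0+7.5),velocity=40); r=fl(); print(s,*r)
    if np.abs(r[2]).max()>25: print("STOP");break
im=bot.camera("side")[:,:,::-1]; cv2.imwrite("pics/side2.png",cv2.resize(im[120:260,215:365],None,fx=4,fy=4,interpolation=cv2.INTER_CUBIC))
```

```text
30 10.8583 [28.9 -3.2  9. ] [-2.3  2.5  8.8] 23.657040432685772
40 11.2583 [38.9 -3.2  8.9] [-2.7  1.4  9. ] 23.86669327305173
50 11.6583 [48.9 -3.3  9. ] [-2.9  1.8  8.3] 23.882812224086333
58 12.0083 [56.9 -3.3  8.9] [-2.8  2.1  7.9] 23.844423084595828
```

View pics/side2.png

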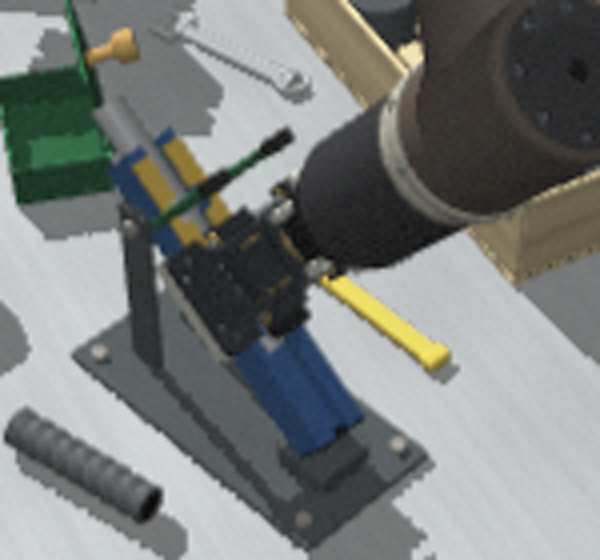

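Side view 2 shows that the rod went along with the cap: the fork is now at about (220,190), and the rod sticks out of the tube at about (120,125). I'll let go of the cap and change to the peg, to feel for the hole with the button free.

Run:
```python
from h import *
sc=fl()[1][0]
bot.move_gripper(64); print(*fl())
bot.line_to(glob(S0+sc,-3.3,H0+14),velocity=60)
bot.line_to(glob(S0+sc-46,-3.3,H0+13),velocity=100); print(*fl())
bot.move_gripper(12,40); print("grip",*fl())
im=bot.camera("side")[:,:,::-1]; cv2.imwrite("pics/side3.png",cv2.resize(im[120:260,215:365],None,fx=4,fy=4,interpolation=cv2.INTER_CUBIC))
```

```text
12.9167 [58.  -3.5  7.5] [ 0.  -0.6  0.6] 63.93906499076565
13.7833 [10.4 -3.2 12.7] [ 0.2 -1.  -0.2] 64.06604830514358
grip 14.5583 [11.1 -3.2 13. ] [-0.5  0.7  0.9] 19.74787600778825
```

View pics/side3.png

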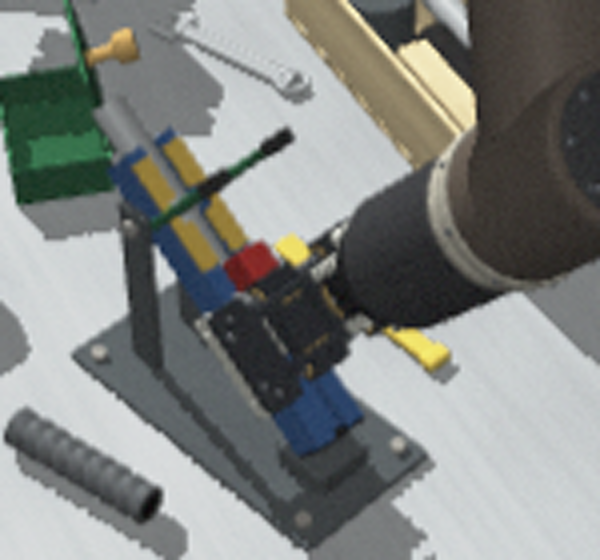

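The grip reads 19.75 mm, which matches the 20 mm peg, and the free red cap is visible at about (250,265). Next I'll slide slowly, watching the along-tube force.

Run:
```python
from h import *
bot.line_to(glob(S0+25,-3.3,H0+13),velocity=30);print(*fl())
bot.line_to(glob(S0+40,-3.3,H0+13),velocity=30);print(*fl())
s=40
while s<94:
    s+=1.5
    bot.line_to(glob(S0+s,-3.3,H0+13),velocity=15); r=fl(); print(s,r[0],r[1],r[2])
    if r[2][0]<-14 or abs(r[2]).max()>22: print("LOCK?"); break
```

```text
15.225 [23.4 -3.2 13.1] [-8.   0.6 -1.5] 19.626671633937605
15.875 [38.4 -3.2 13. ] [-8.2  0.7 -1.4] 19.73009899760216
41.5 16.125 [39.6 -3.2 13. ] [-8.8  0.3 -1.8]
43.0 16.375 [41.  -3.3 13. ] [-9.5 -0.5 -2.2]
44.5 16.625 [42.5 -3.2 13.1] [-9.6  0.1 -2.1]
46.0 16.875 [44.  -3.2 13. ] [-9.2 -0.3 -1.7]
47.5 17.125 [45.5 -3.2 13.1] [-9.3 -0.  -2.2]
49.0 17.375 [47.  -3.3 13. ] [-10.    0.5  -2.4]
50.5 17.625 [48.5 -3.3 13. ] [-10.2  -0.1  -2.5]
52.0 17.875 [50.  -3.3 13. ] [-10.4  -0.4  -3. ]
53.5 18.125 [51.5 -3.3 13. ] [-9.5 -0.5 -1.7]
55.0 18.375 [53.  -3.3 13. ] [-10.5   0.4  -1.6]
56.5 18.625 [54.5 -3.3 13. ] [-9.5 -0.1 -2. ]
58.0 18.875 [56.  -3.3 13. ] [-9.9 -0.8 -2.5]
59.5 19.125 [57.5 -3.3 13. ] [-9.8 -0.1 -2.7]
61.0 19.375 [59.  -3.3 13. ] [-10.1  -0.5  -2.6]
62.5 19.625 [60.5 -3.3 13. ] [-10.2  -0.8  -2.3]
64.0 19.875 [62.  -3.3 13. ] [-9.5 -0.3 -2.3]
65.5 20.125 [63.4 -3.3 13. ] [-9.9 -0.8 -2.4]
67.0 20.375 [64.9 -3.3 13. ] [-10.   -0.5  -2.9]
68.5 20.625 [66.4 -3.3 13. ] [-10.   -0.4  -2.5]
70.0 20.875 [68.  -3.3 13. ] [-9.9 -0.7 -2.5]
71.5 21.125 [69.5 -3.3 13. ] [-10.2  -0.8  -2.1]
73.0 21.375 [72.2 -3.3 13. ] [-6.  -0.4 -0.7]
74.5 21.625 [74.2 -3.3 13. ] [-6.4  0.5 -1.8]
76.0 21.875 [74.4 -3.3 13. ] [-12.7  -0.3  -2.2]
77.5 22.125 [74.5 -3.3 13. ] [-19.3  -1.   -3.7]
LOCK?
```

The friction dropped at 72 mm, when the button popped, and the rod came up hard at 74.5 mm, which puts it at about 120 mm. I'll feel the lower side of the hole to check.

Run:
```python
from h import *
for s in(74.5,73,71.5,70,68.5,67):
    bot.line_to(glob(S0+s,-3.3,H0+13),velocity=15); r=fl(); print(s,r[0],r[1],r[2])
    if r[2][0]>16: print("lower lock"); break
else: print("no lower lock")
```

```text
74.5 22.475 [74.2 -3.3 13. ] [-8.  -0.7 -1.6]
73 22.725 [73.7 -3.3 13. ] [-0.6  0.9  0.2]
71.5 22.975 [72.  -3.3 13. ] [1.4 1.7 1.8]
70 23.225 [70.  -3.3 13. ] [0.6 1.4 2.7]
68.5 23.475 [69.9 -3.3 13. ] [8.4 2.5 4. ]
67 23.725 [69.8 -3.3 13. ] [13.7  3.4  5.7]
no lower lock
```

The rod is locked on both sides, at 69.9 and 74.5 mm. That is about 4.5 mm of play, close to the 2 mm each way given. I'll centre it, let go and retreat.

Run:
```python
from h import *
bot.line_to(glob(S0+72.3,-3.3,H0+13),velocity=15); print(*fl())
bot.move_gripper(64); print(*fl())
bot.line_to(glob(S0+72.3,-3.3,H0+60),velocity=80)
bot.line_to(glob(S0+50,-3.3,H0+220),velocity=150); print(*fl())
for n,(x,y) in dict(side=(215,120),top=(190,140)).items():
    im=bot.camera(n)[:,:,::-1]; cv2.imwrite(f"pics/{n}4.png",cv2.resize(im[y:y+140,x:x+150],None,fx=4,fy=4,interpolation=cv2.INTER_CUBIC)); cv2.imwrite(f"pics/{n}4f.png",im)
```

```text
24.225 [71.5 -3.3 13. ] [-5.7  0.5  1. ] 19.6874723773376
25.1333 [72.3 -3.3 13. ] [ 0.3 -0.   0.5] 63.54281660861548
27.1 [ 50.2  -3.1 219.2] [-0.7 -0.4 -0.3] 63.594399591094195
```

View pics/side4.png

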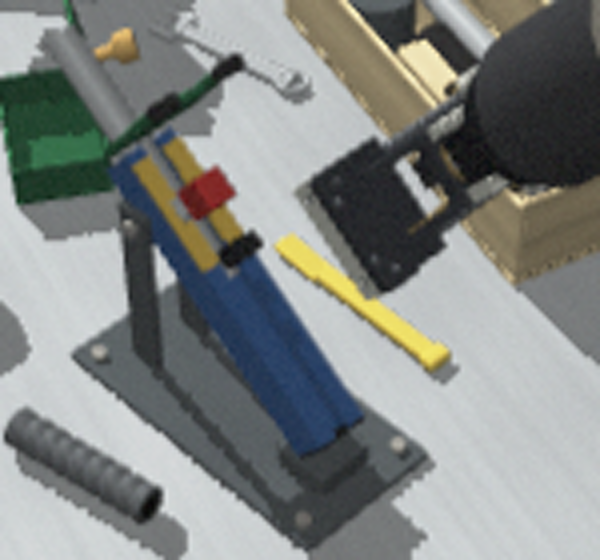

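View pics/top4.png

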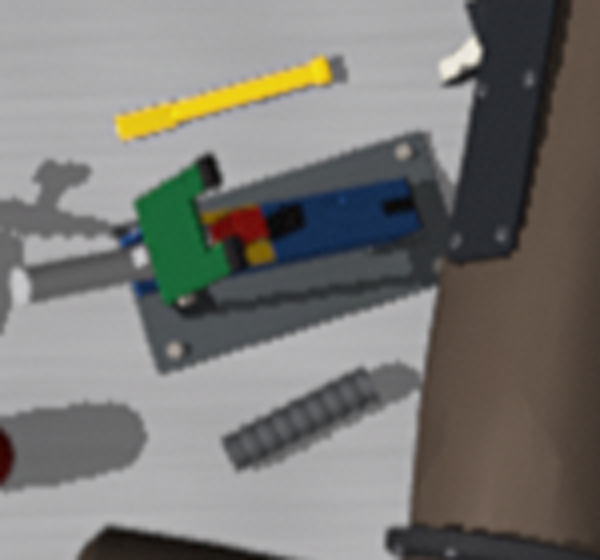

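View pics/side4f.png

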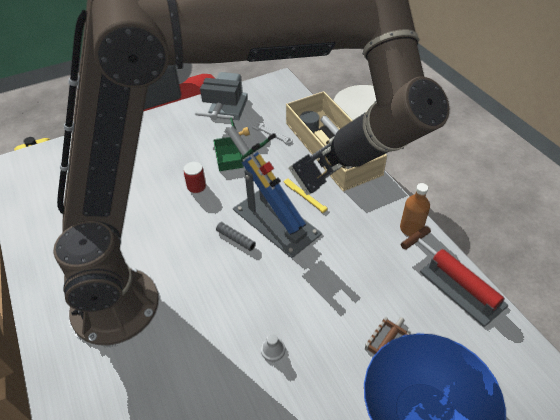

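The close views show the red cap over the yellow plate (side (207,192), top (240,225)) and the gripper clear of everything. In the full view the lever, sleeve, can and cone are at the same pixels as at the start. I'm handing in.

Run:
```python
from h import *
bot.pause(0.3); print(*fl()); bot.close_job()
```

```text
27.5 [ 50.1  -3.3 219.8] [-0.9 -0.1  0.4] 63.78484801454737
the job is handed in; nothing more can be done
```

The wheel prop is longer: the rod now sits about 118 mm up the tube, with the button in the yellow plate's hole. I handed the job in at 27.5 s; it reported no verdict.

- **Sliding:** I gripped the red cap square to the tube, pressed it in about 6 mm and slid the rod to about 57 mm, past the middle hole. I then let go of the cap, gripped the black peg and slid the rod slowly up until I felt the button pop.
- **Lock check:** Friction dropped at a rod position of about 118 mm. The rod then stopped at about 120.5 mm going up and 116 mm coming back. That is about 4.5 mm of play, close to the 2 mm each way stated, so I take the button to be up. The button's height itself was not measured, and my 16 N limit for the return check was not reached: the rod stalled at 13.7 N.
- **After letting go:** The wrist force was under 1 N with the gripper about 200 mm clear of the tube. The last pictures show the cap over the yellow plate. By eye, the tyre lever, grip sleeve, can and cone are where they were; I did not compare the pedal body or spanner.
- **Disagreement:** The cap was about 3 mm to one side of where the pictures put it, so I corrected for that after the first grip.

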